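Check the frying pan with the infrared thermometer

ROBOT

A 7-joint arm with a two-finger parallel gripper is mounted at the origin on the work surface. World frame = base frame: x ahead of the robot, y to its left, z up, the work surface at z = 0. Lengths are in m, angles in rad, forces in N, time in s.
With the tool pointing down it reaches from about 0.4 to 0.85 m from the base axis. Payload 4.4 kg.
Tool frame: the origin (TCP) lies midway between the tips of the shut fingers; the grasp point (between the pads) lies 19 mm behind it; z points along the fingers, y is the direction in which the jaws open and shut (so a half turn about z gives the same grasp; the last joint's range is limited). The gripper opens to 94 mm and grips with 3 to 60 N. Pads are 16 mm wide; open, the fingers measure 119 mm over their backs; the gripper's body (75 mm by 177 mm) begins 78 mm behind the grasp point.
Start: joints at [1.127, 0.628, 0.038, 1.517, -0.027, 0.996, -0.02], TCP at [0.24, -0.604, 0.205] pointing down, gripper open.
Joint ranges: [-3.06, 3.06], [-0.37, 2.12], [-1.25, 1.32], [0.18, 2.47], [-1.1, 4.24], [0.23, 1.98], [-2.94, 2.94]. Speed limits (rad/s): [2.57, 2.57, 3.14, 3.14, 3.14, 3.14, 3.14].

INTERFACE

Orientations are given as a unit quaternion [x, y, z, w].
In Python, from cell import * gives the robot as it stands.
- The arm moves only by the tool apply_moves, never from a script. Its argument "steps" is a list that holds one entry, the list of rows, each a list of 5 numbers: the gripper command: -1 is fully open, 1 is shut, values between are in proportion, then the shift along the tool's x, y, z in m, then the turn about the tool's z in degrees. A call has 1 to 10 rows; each row is the pose to reach, as a shift and turn from the pose measured when the call began, along the tool's axes at that moment; what a row does not reach only later rows make up. A row lasts 1/8 s, in which the tool goes at most 62.5 mm and 10.7 degrees, less where a joint would pass 70% of its speed; a pose out of reach is approached as far as the arm can. A call with a gripper value outside its range is refused whole. The fingers move at their own pace and stop on an object; the grip force is fixed at half the most. Time passes only in rows, so rows that repeat a pose let the fingers close. It gives the time, the measured TCP pose, the force and the opening at its end, in the units of the state.
- state(): the state, without advancing time (a new reading comes with each control period).
- grab_frame(name): name is "scene" or "side" or "wrist"; returns a dict with "pixels" (384x512x3 uint8, red, green, blue), "intrinsics" (3x3 intrinsics, pixels), "dist" ([k1, k2, p1, p2, k3] as OpenCV has them; the pictures are not rectified), "world_from_camera" (4x4, takes a point from camera to world coordinates); the wrist camera has in their place "tool_from_camera" (4x4, takes a point from camera to tool coordinates, whose origin is the TCP and whose axes are the flange's). Camera axes: x right, y up, looking along -z (the intrinsics and any distortion apply to the point x, -y, -z); pixel columns grow to the right and rows downward; lengths in m; the calibration is good to about 2 mm. A picture is of the moment at which its call begins: read the wrist's pose just before it. There is no depth.
- hand_in(): hands the job in, once; it reports no verdict.
The state is a dict: "time_s": time; "joint_positions": joint angles; "joint_velocities": joint speeds; "tau": joint torques, N m; "position": TCP position; "tool_rot": TCP orientation; "ft_force": force on the tool from outside, world axes, zero at the start; "moment": the same for the moment, N m; "opening": opening from 0.0 (shut) to 1.0 (fully open).
Only numpy, scipy, OpenCV 4.12 (cv2) and the standard library are available. Lean on these libraries where they do the work, as an engineer would, in place of code of your own. Each camera call takes 0.05 s, during which the arm holds its last target. There are 200 camera calls.

TASK

Check how hot the black frying pan on the gas hob is: lift its lid off and set it down flat on the round cork trivet. Then pick up the yellow infrared thermometer, which is switched on and measures continuously, and from about 15 cm away aim it down over the rim at the middle of the pan's floor, holding it quite still for three seconds without touching the pan with it. Finally lay the thermometer back down on its side on the wooden chopping board, dropping nothing and leaving the pan and everything else where it stands.

Things in the scene. Friction and masses are not known exactly. Their poses are not given: they have to be found in the camera images.
- pan: open black frying pan, 1.2 kg, loose on one of the two front burners (which one varies; the other carries the steel saucepan). Origin: centre of its underside, z up, 45 mm above the worktop on the iron pan supports. Rim 45 mm above the origin, outer radius 100 mm; flat floor of radius 72 mm. Black handle along the pan's -x, out to 260 mm from the centre, top 58 mm above the origin.
- pan_centre (a point): the aiming point: middle of the pan's inner floor, 6 mm above the pan's underside; axes as the pan.
- lid: round steel lid, 206 mm across, about 0.42 kg, lying loose on the pan's rim at the start. Origin: centre of the underside of its 6 mm deep, 172 mm wide lip, z up; flange edge 6 to 10 mm and dome up to 28 mm above the origin. On its axis a black round knob, 40 mm in diameter, from 37 to 61 mm above the origin, on a thinner stem.
- trivet: round cork trivet, 196 mm across, 10 mm thick, fixed on the worktop at the side of the hob where the board is not. Origin: centre of its underside, z up.
- board: small wooden chopping board, 250 mm (its x) by 170 mm (its y), 18 mm thick, fixed on the worktop at one side of the hob (left or right varies). Origin: centre of its underside, z up.
- thermometer: yellow and black pistol-shaped thermometer, 0.24 kg, 42 mm thick, lying on its side on the board. Measures along its x, out of the nose (+x). Origin: on its underside, 21 mm below the barrel axis (parallel to x); z up while lying. Barrel 46 mm wide (y), x = -67 (screen end) to +92 mm. Handle towards -y, leaning to -x; red trigger before it at y = -22 to -46 mm. Mass centre near x -16, y -37 mm.
- nose (a point): centre of the thermometer's lens, the front end of its barrel axis, at (92, 0, 21) mm in the thermometer's frame; axes as the thermometer. The round black snout behind it is 38 mm across and 46 mm long.
- handle (a point): middle of the thermometer's black handle, at (-36, -70, 21) mm in the thermometer's frame; axes as the thermometer. Here the handle is a straight bar 36 mm wide and 34 mm thick (along z), running along (-0.199, -0.980, 0); a 44 mm wide yellow foot is centred 51 mm further out.
- saucepan: bystander: open steel saucepan, 160 mm across, 85 mm high, on the other front burner; black handle along its -x to 225 mm. Origin: centre of its underside, 45 mm above the worktop.
- casserole: bystander: red open casserole, 200 mm across (250 mm over its ears), 95 mm high, on the back left burner. Origin: centre of its underside.
- pepper_mill: bystander: red pepper mill, 58 mm across, 174 mm high. Origin: centre of its underside.
- oil_bottle: bystander: green oil bottle, 62 mm across, 210 mm high. Origin: centre of its underside.
- mug: bystander: dark blue mug, 82 mm across, 95 mm high. Origin: centre of its underside.
- spice_jar: bystander: amber spice jar with a red cap, 48 mm across, 95 mm high. Origin: centre of its underside.
- hob: built-in black gas hob, 560 mm wide (y), reaching from x = -300 to +255 mm about its origin (centre, on the worktop), four burners at (+-122, +-140) mm, iron pan supports 45 mm high, four knobs on the front strip. Fixed.
There are look-alikes about, which are no part of the job. What is shaped like the lid but turquoise is not meant.

How it is judged:
On the way, in this order (a step that is already met when the one before it is completed fails the run):
1. the lid lies flat on the cork trivet and is let go (horizontal distance between lid and trivet below 0.04 m and z of lid in the frame of trivet below 0.014 m and angle between lid's own z axis and vertical below 0.08 rad and contact force between the fingers and lid below 0.1 N), for 0.2 s.
2. the held thermometer looks down over the rim at the middle of the pan's floor (within 25 mm), lens 9 to 21 cm from it, and is held still for 2 s (x of pan_centre in the frame of nose between 0.09 and 0.21 m and y of pan_centre in the frame of nose between -0.025 and 0.025 m and z of pan_centre in the frame of nose between -0.025 and 0.025 m and angle between the x axis of thermometer and the z axis of pan, either way round below 1.13 rad and linear speed of thermometer below 0.02 m/s and angular speed of thermometer below 0.15 rad/s and contact force between the fingers and thermometer above 0.5 N), for 2 s.
At the end, for the whole second after the job is handed in: The thermometer lies at rest on its side on the chopping board, borne by it (origin within 125 mm along and 105 mm across of the board's centre, leaning under 0.12 rad), the lid lies flat and at rest on the trivet, centred within 4 cm, and the pan stands within 3 cm of where it began (x of thermometer in the frame of board between -0.125 and 0.125 m and y of thermometer in the frame of board between -0.105 and 0.105 m and contact force between thermometer and board above 0.5 N and (angle between thermometer's own z axis and vertical below 0.12 rad or angle between thermometer's own z axis and vertical above 3.02 rad) and linear speed of each of thermometer, lid below 0.02 m/s and horizontal distance between lid and trivet below 0.04 m and z of lid in the frame of trivet below 0.014 m and angle between lid's own z axis and vertical below 0.08 rad and distance of pan from where it was at the start of the episode below 0.03 m); the robot touches nothing.
It fails at once if the thermometer touches the pan (contact force between thermometer and pan above 0.3 N).
It fails at once if the pan is shifted by more than 3 cm (distance of pan from where it was at the start of the episode above 0.03 m).
It fails at once if the lid is dropped or thrown (moves faster than 0.6 m/s out of the fingers) (contact force between the fingers and lid below 0.05 N and linear speed of lid above 0.6 m/s).
It fails at once if the thermometer is dropped or thrown (moves faster than 0.6 m/s out of the fingers) (contact force between the fingers and thermometer below 0.05 N and linear speed of thermometer above 0.6 m/s).
It fails at once if a bystander is shifted by more than 3 cm (distance of any of saucepan, casserole, pepper_mill, oil_bottle, mug, spice_jar from where it was at the start of the episode above 0.03 m).
It also fails if it takes over 72 s, if anything falls off the work surface, if the arm or the gripper's body presses on something with over 40 N, if the wrist force passes 120 N, or if a joint passes its speed limit or range.

## Working session

There is one attempt and no reset: what is moved stays moved. The work goes in short steps, Python scripts to look and compute and a tool call to move; the robot and the scene stay as the last step left them, time stands still between calls to the robot, and variables do not carry over. Pictures are saved under pics/ and viewed, about 8 in all and at most 12, crops included, and the job is handed in when it is done.

Besides the shell and the picture viewer there is one more tool, called after "Request:" by a JSON object that holds its "op" and its "data", one argument or row to a line. apply_moves: Moves the arm, as the interface text tells. Its arguments: {"type":"object","properties":{"steps":{"type":"array","items":{"type":"array","items":{"type":"array","items":{"type":"number"}}}}},"required":["steps"]}

```bash
mkdir -p pics; ls
cat > h.py <<'E'
from cell import *
import numpy as np, cv2
from scipy.spatial.transform import Rotation as R
def T_of(s):
    T=np.eye(4);T[:3,:3]=R.from_quat(s["tool_rot"]).as_matrix();T[:3,3]=s["position"];return T
def snap(name,fn=None):
    T=T_of(state());f=grab_frame(name)
    f["W"]=np.array(f["world_from_camera"]) if name!="wrist" else T@np.array(f["tool_from_camera"])
    np.savez("pics/%s.npz"%(fn or name),**{k:np.array(f[k]) for k in("pixels","intrinsics","dist","W")})
    cv2.imwrite("pics/%s.png"%(fn or name),np.array(f["pixels"])[:,:,::-1]);return f
def load(fn): return dict(np.load("pics/%s.npz"%fn))
def px2w(f,px,z):
    u=cv2.undistortPoints(np.array(px,float).reshape(-1,1,2),f["intrinsics"],f["dist"])[:,0]
    d=np.c_[u[:,0],-u[:,1],-np.ones(len(u))]@f["W"][:3,:3].T
    o=f["W"][:3,3];t=(np.broadcast_to(z,len(d))-o[2])/d[:,2];return o+d*t[:,None]
def w2px(f,P):
    q=(np.atleast_2d(P)-f["W"][:3,3])@f["W"][:3,:3];q=q*[1,-1,-1]
    return cv2.projectPoints(q,np.zeros(3),np.zeros(3),f["intrinsics"],f["dist"])[0][:,0]
E
python3 -c "
from h import *
a=snap('scene');b=snap('side');c=snap('wrist')
for f in(a,b,c):print(f['W'].round(3).tolist(),np.round(f['dist'],3),np.array(f['intrinsics'])[0,0])
s=state();print(s)
for n in('scene','side'):
  cv2.imwrite('pics/%s_big.png'%n,cv2.resize(cv2.imread('pics/%s.png'%n),(800,600),interpolation=2))
"
```

```text
pics
[[0.426, -0.724, 0.542, 1.455], [0.905, 0.345, -0.25, -0.457], [-0.006, 0.597, 0.802, 1.462], [0.0, 0.0, 0.0, 1.0]] [-0.139  0.     0.     0.     0.   ] 471.33121302135885
[[-0.896, 0.243, -0.37, -0.053], [-0.443, -0.493, 0.749, 1.072], [-0.001, 0.835, 0.55, 0.909], [0.0, 0.0, 0.0, 1.0]] [-0.037  0.     0.     0.     0.   ] 386.10105070237375
[[0.369, 0.897, 0.243, 0.31], [-0.929, 0.357, 0.093, -0.575], [-0.003, -0.26, 0.966, 0.383], [0.0, 0.0, 0.0, 1.0]] [0.03 0.   0.   0.   0.  ] 345.28848298708937
{'time_s': 0.15, 'joint_positions': array([ 1.12719512,  0.62910463,  0.03843402,  1.5180954 , -0.0270175 ,
        0.99630173, -0.01997589]), 'joint_velocities': array([-0.00161437, -0.00399703,  0.00095073, -0.00321853, -0.00128531,
        0.00109019, -0.00128076]), 'tau': array([ 2.03997231e-03, -5.50082374e+01,  1.14478882e+00, -1.86815071e+01,
       -5.22318052e-02,  2.10175017e-02,  1.19340662e-04]), 'position': array([ 0.23963617, -0.60369184,  0.20479764]), 'tool_rot': array([ 9.82208481e-01,  1.87792478e-01, -1.21160082e-04, -6.85590565e-04]), 'ft_force': array([ 0.52799738, -0.30267554, -0.09806292]), 'moment': array([-0.07735912, -0.02007842, -0.01638947]), 'opening': 0.9972218708989372}
```

View pics/scene_big.png

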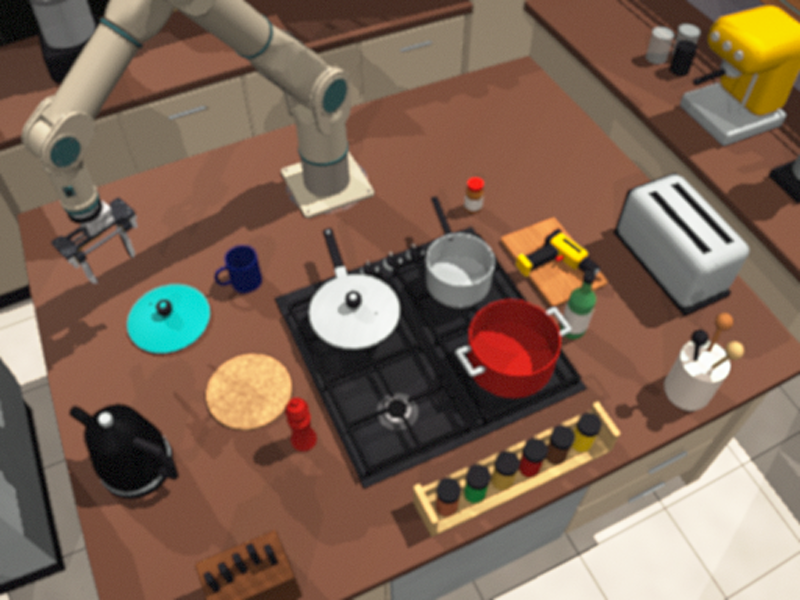

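View pics/side_big.png

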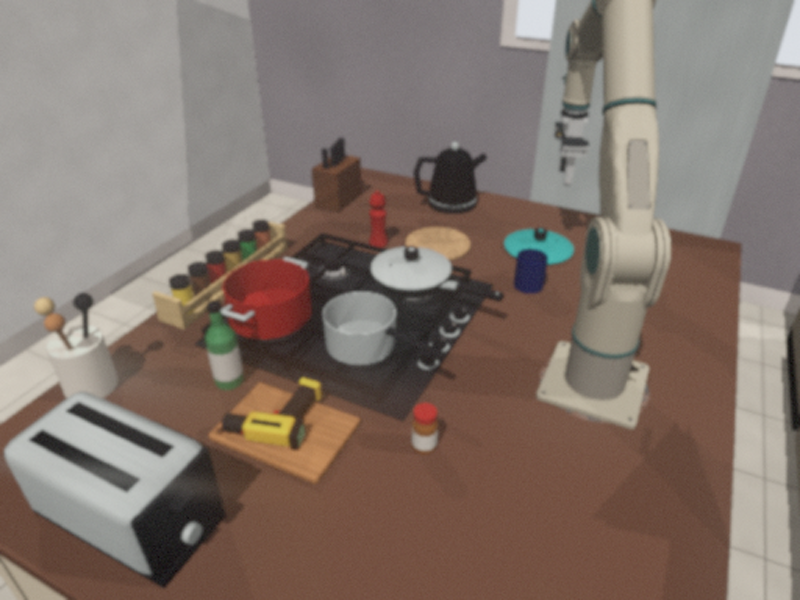

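```bash
python3 -c "
from h import *
a=load('scene');b=load('side')
k=.64
def p(f,n,x,y,z): print(n,px2w(f,[[x*k,y*k]],z)[0].round(3))
for f,l in((a,[('knob',353,296,.145),('triv',249,390,.01),('foot',571,241,.039),('noseT',522,262,.039),('screen',560,245,.039),('toaster top near',690,225,.18),('sauce',460,262,.13),('mug',243,262,.095),('pepper',297,405,.174),('oil',590,270,.21),('panhandle end',330,235,.10),('board',553,262,.018)]),
 (b,[('knob',412,248,.145),('triv',438,242,.01),('nose',226,423,.039),('screen',302,430,.039),('foot',311,388,.039),('sauce',360,310,.13),('pepper',377,196,.174),('oil',213,308,.21),('mug',531,258,.095),('board',285,428,.018),('turq',540,246,.0),('spice',425,410,.095)])):
  for i in l:p(f,*i)
"
```

```text
knob [ 0.505 -0.128  0.145]
triv [ 0.553 -0.415  0.01 ]
foot [0.507 0.477 0.039]
noseT [0.513 0.325 0.039]
screen [0.506 0.444 0.039]
toaster top near [0.681 0.679 0.18 ]
sauce [0.51  0.142 0.13 ]
mug [ 0.258 -0.317  0.095]
pepper [ 0.728 -0.343  0.174]
oil [0.711 0.356 0.21 ]
panhandle end [ 0.273 -0.094  0.1  ]
board [0.533 0.409 0.018]
knob [ 0.506 -0.138  0.145]
triv [ 0.55  -0.421  0.01 ]
nose [0.618 0.475 0.039]
screen [0.475 0.424 0.039]
foot [0.523 0.317 0.039]
sauce [0.503 0.138 0.13 ]
pepper [ 0.702 -0.319  0.174]
oil [0.714 0.358 0.21 ]
mug [ 0.239 -0.309  0.095]
board [0.52  0.419 0.018]
turq [ 0.268 -0.552  0.   ]
spice [0.262 0.322 0.095]
```

Request:
{"op": "apply_moves", "data": {
  "steps": [
    [[-1, 0, 0, -0.06, 0], [-1, 0, 0, -0.12, 0], [-1, 0, 0, -0.18, 0], [-1, 0, 0, -0.24, 0], [-1, 0, 0, -0.3, 0], [-1, 0, 0, -0.36, 0], [-1, 0, 0, -0.42, 0], [-1, 0, 0, -0.48, 0], [-1, 0, 0, -0.54, 0], [-1, 0, 0, -0.6, 0]]
  ]
}}

```text
time_s: 1.4
position: [0.2208, -0.5676, 0.7214]
tool_rot: [0.978, 0.168, 0.015, 0.122]
ft_force: [1.1, -0.1, -1.5]
opening: 1.001
```

```bash
python3 -c "
from h import *
s=state();print(s['joint_positions'].round(3).tolist(),s['position'].round(4),s['tool_rot'].round(4));print(T_of(s).round(3).tolist())"
```

```text
[1.006, 0.402, 0.349, 0.528, -0.156, 1.981, 0.001] [ 0.2208 -0.5676  0.7214] [0.9782 0.1677 0.0153 0.1217]
[[0.943, 0.324, 0.071, 0.221], [0.332, -0.914, -0.233, -0.568], [-0.011, 0.243, -0.97, 0.721], [0.0, 0.0, 0.0, 1.0]]
```

Request:
{"op": "apply_moves", "data": {
  "steps": [
    [[-1, 0, 0, 0.06, 0], [-1, 0, 0, 0.12, 0], [-1, 0, 0, 0.18, 0], [-1, 0, 0, 0.24, 0], [-1, 0, 0, 0.24, 0]]
  ]
}}

```text
time_s: 2.02
position: [0.2374, -0.621, 0.4829]
tool_rot: [0.979, 0.168, 0.014, 0.116]
ft_force: [0.3, -0.6, 0.9]
opening: 1.0
```

```bash
python3 -c "
from h import *
s=state();print(s['joint_positions'].round(3).tolist(),s['position'].round(4),s['tool_rot'].round(4));print(T_of(s).round(3).tolist())"
```

```text
[0.953, 0.367, 0.311, 1.251, -0.102, 1.306, 0.016] [ 0.2374 -0.621   0.4829] [0.9789 0.1679 0.0141 0.116 ]
[[0.943, 0.325, 0.067, 0.237], [0.332, -0.917, -0.222, -0.621], [-0.011, 0.232, -0.973, 0.483], [0.0, 0.0, 0.0, 1.0]]
```

Request:
{"op": "apply_moves", "data": {
  "steps": [
    [[-1, -0.012, -0.045, 0.038, 0], [-1, -0.024, -0.09, 0.076, 0], [-1, -0.037, -0.135, 0.115, 0], [-1, -0.05, -0.18, 0.153, 0], [-1, -0.062, -0.225, 0.19, 0], [-1, -0.075, -0.27, 0.23, 0], [-1, -0.087, -0.315, 0.268, 0], [-1, -0.087, -0.315, 0.268, 0]]
  ]
}}

```text
time_s: 3.02
position: [0.0711, -0.4246, 0.1519]
tool_rot: [0.978, 0.168, 0.015, 0.119]
ft_force: [0.9, -1.1, 0.8]
opening: 0.998
```

```bash
cat > st.py <<'E'
from h import *
s=state();T=T_of(s);print(round(s['time_s'],2),s['joint_positions'].round(3).tolist(),s['position'].round(4));print(T[:3,:3].round(3).tolist())
print('f',s['ft_force'].round(1),'op',round(s['opening'],3))
E
python3 st.py
```

```text
3.02 [1.087, 0.351, 0.354, 2.389, -0.701, 0.234, 0.845] [ 0.0711 -0.4246  0.1519]
[[0.943, 0.325, 0.069], [0.332, -0.915, -0.228], [-0.011, 0.238, -0.971]]
f [ 0.9 -1.1  0.8] op 0.998
```

Request:
{"op": "apply_moves", "data": {
  "steps": [
    [[-1, 0.007, -0.04, 0, 0], [-1, 0.013, -0.08, 0, 0], [-1, 0.02, -0.12, 0, 0], [-1, 0.02, -0.12, 0, 0]]
  ]
}}

```text
time_s: 3.52
position: [0.0616, -0.393, 0.1283]
tool_rot: [0.98, 0.167, 0.019, 0.103]
ft_force: [0.6, 0.0, 0.3]
opening: 0.999
```

```bash
python3 st.py
```

```text
3.52 [1.056, 0.397, 0.433, 2.462, -1.1, 0.234, 1.277] [ 0.0616 -0.393   0.1283]
[[0.943, 0.324, 0.071], [0.332, -0.923, -0.195], [0.002, 0.207, -0.978]]
f [0.6 0.  0.3] op 0.999
```

Request:
{"op": "apply_moves", "data": {
  "steps": [
    [[-1, 0, -0.03, 0.04, 0], [-1, 0, -0.06, 0.07, 0], [-1, 0, -0.06, 0.08, 0], [-1, 0, -0.06, 0.08, 0]]
  ]
}}

```text
time_s: 4.03
position: [0.0468, -0.3763, 0.1006]
tool_rot: [0.983, 0.168, 0.022, 0.067]
ft_force: [-0.0, -0.2, 0.1]
opening: 0.999
```

```bash
python3 st.py
```

```text
4.03 [1.165, 0.461, 0.354, 2.465, -1.099, 0.234, 1.317] [ 0.0468 -0.3763  0.1006]
[[0.942, 0.328, 0.065], [0.334, -0.934, -0.124], [0.02, 0.139, -0.99]]
f [-0.  -0.2  0.1] op 0.999
```

Works: tilt is 8° now. Continue lower.

Request:
{"op": "apply_moves", "data": {
  "steps": [
    [[-1, -0.02, -0.04, 0.04, 0], [-1, -0.04, -0.05, 0.06, 0], [-1, -0.04, -0.05, 0.06, 0]]
  ]
}}

```text
time_s: 4.4
position: [-0.0086, -0.3626, 0.078]
tool_rot: [0.985, 0.168, 0.028, 0.041]
ft_force: [0.4, 0.3, 0.2]
opening: 1.0
```

```bash
python3 st.py
```

```text
4.4 [1.395, 0.516, 0.276, 2.466, -1.099, 0.234, 1.48] [-0.0086 -0.3626  0.078 ]
[[0.942, 0.328, 0.068], [0.332, -0.94, -0.072], [0.041, 0.09, -0.995]]
f [0.4 0.3 0.2] op 1.0
```

Request:
{"op": "apply_moves", "data": {
  "steps": [
    [[-1, 0.035, -0.015, 0.025, 0], [-1, 0.065, -0.03, 0.045, 0], [-1, 0.065, -0.03, 0.045, 0]]
  ]
}}

```text
time_s: 4.78
position: [0.0493, -0.348, 0.0632]
tool_rot: [0.985, 0.171, 0.031, 0.015]
ft_force: [0.6, -0.0, -0.3]
opening: 1.0
```

```bash
python3 st.py
```

```text
4.78 [1.226, 0.558, 0.275, 2.466, -1.099, 0.234, 1.318] [ 0.0493 -0.348   0.0632]
[[0.94, 0.336, 0.066], [0.338, -0.941, -0.019], [0.056, 0.04, -0.998]]
f [ 0.6 -0.  -0.3] op 1.0
```

```bash
cat > to.py <<'E'
from h import *
import sys
s=state();T=T_of(s);t=np.array([float(v) for v in sys.argv[1:4]])
d=T[:3,:3].T@(t-T[:3,3]);print('tool shift',d.round(4),'len',np.linalg.norm(d).round(3))
if len(sys.argv)>4:
    a=float(sys.argv[4]);y=T[:3,1];w=np.array([np.cos(np.radians(a)),np.sin(np.radians(a)),0])
    v=T[:3,:3].T@w;print('turn',np.degrees(np.arctan2(-v[0],v[1])))
E
python3 to.py .05 -.35 .26; python3 to.py .495 -.135 .27 -90
```

```text
tool shift [ 0.0109  0.01   -0.1963] len 0.197
tool shift [ 0.5022 -0.0424 -0.1809] len 0.536
turn 19.756928195311307
```

Request:
{"op": "apply_moves", "data": {
  "steps": [
    [[-1, 0, 0, -0.06, 0], [-1, 0.02, 0, -0.12, 0], [-1, 0.06, -0.003, -0.17, 5], [-1, 0.12, -0.01, -0.18, 10], [-1, 0.18, -0.015, -0.18, 15], [-1, 0.24, -0.02, -0.18, 20], [-1, 0.3, -0.025, -0.18, 20], [-1, 0.36, -0.03, -0.18, 20], [-1, 0.42, -0.035, -0.18, 20], [-1, 0.48, -0.042, -0.18, 20]]
  ]
}}

```text
time_s: 6.02
position: [0.4183, -0.1695, 0.2646]
tool_rot: [0.999, -0.002, 0.034, 0.009]
ft_force: [-0.3, -1.6, -0.0]
opening: 0.997
```

```bash
python3 st.py; python3 to.py .505 -.133 .12; python3 -c "
from h import *
f=snap('wrist','w1');cv2.imwrite('pics/w1b.png',cv2.resize(cv2.imread('pics/w1.png'),(768,576)));print(w2px(f,[[.505,-.133,.145],[.553,-.418,.01]])*1.5)"
```

```text
6.03 [-0.494, 0.416, 1.153, 2.041, -0.515, 0.919, -0.648] [ 0.4183 -0.1695  0.2646]
[[0.998, -0.005, 0.068], [-0.004, -1.0, -0.018], [0.068, 0.018, -0.997]]
f [-0.3 -1.6 -0. ] op 0.997
tool shift [ 0.0765 -0.0396  0.1495] len 0.173
[[315.06350918 137.81675693]
 [689.21151961  85.83829842]]
```

View pics/w1b.png

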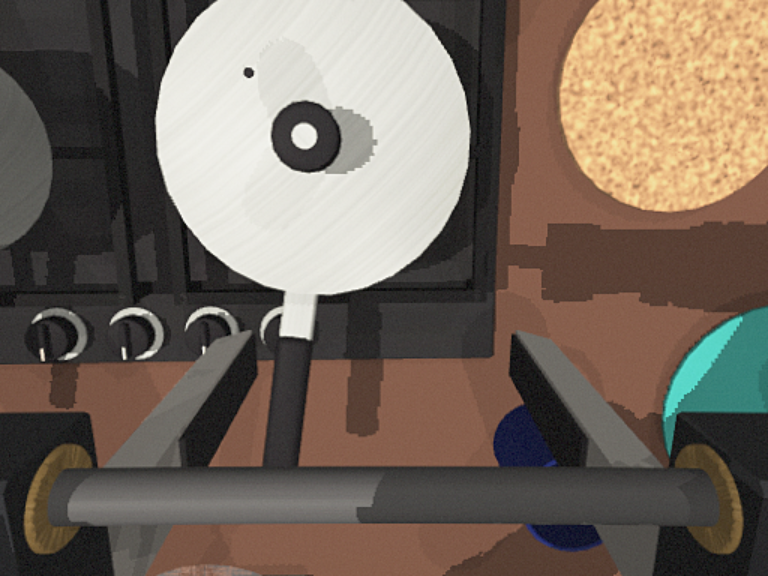

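```bash
python3 -c "
from h import *
f=load('w1')
print(px2w(f,np.array([[306,136]])/1.5,.145),px2w(f,np.array([[559,92],[668,212]])/1.5,.005), px2w(f,np.array([[157,140],[469,135]])/1.5,.092))"; python3 to.py .505 -.128 .12
```

```text
[[ 0.5059888  -0.12796411  0.145     ]] [[ 0.55041224 -0.31648987  0.005     ]
 [ 0.45309995 -0.4149849   0.005     ]] [[ 0.50769742 -0.02424529  0.092     ]
 [ 0.51046449 -0.22904591  0.092     ]]
tool shift [ 0.0685 -0.0395  0.1489] len 0.169
```

Request:
{"op": "apply_moves", "data": {
  "steps": [
    [[-1, 0.04, -0.02, 0.02, 0], [-1, 0.07, -0.041, 0.03, 0], [-1, 0.07, -0.041, 0.07, 0], [-1, 0.069, -0.04, 0.11, 0], [-1, 0.069, -0.04, 0.14, 0], [-1, 0.069, -0.04, 0.149, 0], [-1, 0.069, -0.04, 0.149, 0]]
  ]
}}

```text
time_s: 6.95
position: [0.5055, -0.128, 0.1204]
tool_rot: [0.999, 0.003, 0.036, 0.01]
ft_force: [0.1, -0.2, -0.0]
opening: 0.999
```

```bash
python3 st.py; python3 to.py .506 -.127 .12
```

```text
6.95 [-0.347, 0.693, 0.845, 2.047, -0.851, 0.699, -0.521] [ 0.5055 -0.128   0.1204]
[[0.997, 0.004, 0.072], [0.006, -1.0, -0.019], [0.072, 0.019, -0.997]]
f [ 0.1 -0.2 -0. ] op 0.999
tool shift [ 0.0005 -0.001   0.0004] len 0.001
```

Close on the knob and lift straight up a bit.

Request:
{"op": "apply_moves", "data": {
  "steps": [
    [[1, 0, 0, 0, 0], [1, 0, 0, 0, 0], [1, 0, 0, 0, 0], [1, 0, 0, 0, 0], [1, 0, 0, 0, 0], [1, -0.001, 0, -0.015, 0], [1, -0.004, 0, -0.045, 0], [1, -0.006, 0, -0.08, 0]]
  ]
}}

```text
time_s: 7.95
position: [0.4925, -0.1263, 0.2006]
tool_rot: [0.999, 0.002, 0.035, 0.009]
ft_force: [0.6, 0.2, -3.0]
opening: 0.416
```

```bash
python3 st.py; python3 to.py .551 -.415 .20;python3 to.py .551 -.415 .052
```

```text
7.95 [-0.458, 0.582, 1.001, 1.997, -0.684, 0.85, -0.652] [ 0.4925 -0.1263  0.2006]
[[0.998, 0.004, 0.07], [0.005, -1.0, -0.018], [0.069, 0.019, -0.997]]
f [ 0.6  0.2 -3. ] op 0.416
tool shift [0.0568 0.2889 0.01  ] len 0.295
tool shift [0.0465 0.2861 0.1576] len 0.33
```

Request:
{"op": "apply_moves", "data": {
  "steps": [
    [[1, 0.008, 0.04, 0.0, 0], [1, 0.018, 0.09, 0.003, 0], [1, 0.028, 0.14, 0.005, 0], [1, 0.038, 0.19, 0.007, 0], [1, 0.05, 0.245, 0.009, 0], [1, 0.057, 0.289, 0.01, 0], [1, 0.054, 0.288, 0.05, 0], [1, 0.051, 0.287, 0.09, 0], [1, 0.049, 0.286, 0.125, 0], [1, 0.048, 0.286, 0.145, 0]]
  ]
}}

```text
time_s: 9.2
position: [0.5506, -0.4133, 0.0628]
tool_rot: [0.999, 0.002, 0.033, 0.008]
ft_force: [0.3, 1.0, -3.3]
opening: 0.418
```

```bash
python3 st.py; python3 to.py .551 -.415 .0465
```

```text
9.2 [0.219, 0.947, 0.747, 1.6, -0.848, 0.876, -0.265] [ 0.5506 -0.4133  0.0628]
[[0.998, 0.004, 0.067], [0.005, -1.0, -0.016], [0.067, 0.017, -0.998]]
f [ 0.3  1.  -3.3] op 0.418
tool shift [-0.0007  0.0014  0.0163] len 0.016
```

Request:
{"op": "apply_moves", "data": {
  "steps": [
    [[1, 0, 0.001, 0.008, 0], [1, -0.001, 0.001, 0.013, 0], [1, -0.001, 0.001, 0.0165, 0], [1, -0.001, 0.001, 0.0165, 0]]
  ]
}}

```text
time_s: 9.7
position: [0.5522, -0.4135, 0.0543]
tool_rot: [0.999, 0.003, 0.036, 0.007]
ft_force: [-8.9, 13.2, 37.1]
opening: 0.419
```

```bash
python3 st.py
```

```text
9.7 [0.227, 0.957, 0.736, 1.603, -0.864, 0.865, -0.251] [ 0.5522 -0.4135  0.0543]
[[0.997, 0.006, 0.072], [0.007, -1.0, -0.013], [0.072, 0.013, -0.997]]
f [-8.9 13.2 37.1] op 0.419
```

Request:
{"op": "apply_moves", "data": {
  "steps": [
    [[1, 0, 0, -0.005, 0], [1, 0, 0, -0.012, 0], [1, 0, 0, -0.012, 0]]
  ]
}}

```text
time_s: 10.07
position: [0.5516, -0.414, 0.0668]
tool_rot: [0.999, 0.003, 0.036, 0.007]
ft_force: [-0.3, -0.3, -4.0]
opening: 0.42
```

```bash
python3 st.py; python3 -c "
from h import *
a=snap('scene','s2');b=snap('side','d2')
p=w2px(a,[[.551,-.415,.03]])[0].astype(int);q=w2px(b,[[.551,-.415,.03]])[0].astype(int);print(p,q)
c=[cv2.resize(i[c[1]-55:c[1]+55,c[0]-73:c[0]+73],(584,440),interpolation=cv2.INTER_CUBIC)[:300+140] for i,c in((cv2.imread('pics/s2.png'),p),(cv2.imread('pics/d2.png'),q))]
cv2.imwrite('pics/c2.png',cv2.resize(np.hstack(c),(800,301)))"
```

```text
10.07 [0.223, 0.941, 0.746, 1.599, -0.849, 0.88, -0.262] [ 0.5516 -0.414   0.0668]
[[0.997, 0.006, 0.073], [0.007, -1.0, -0.014], [0.073, 0.014, -0.997]]
f [-0.3 -0.3 -4. ] op 0.42
[158 246] [279 151]
```

View pics/c2.png

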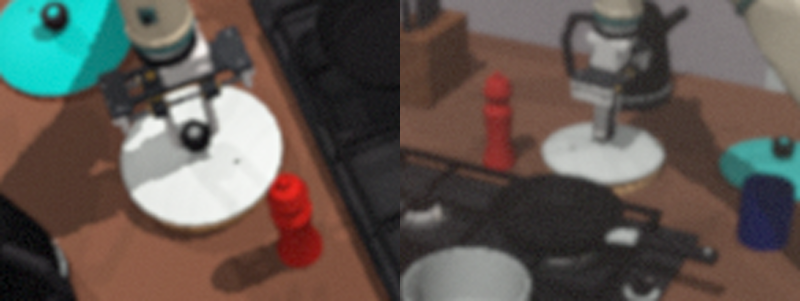

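Request:
{"op": "apply_moves", "data": {
  "steps": [
    [[1, 0, 0, 0.006, 0], [1, 0, 0, 0.01, 0], [1, 0, 0, 0.0115, 0], [0, 0, 0, 0.0115, 0], [-1, 0, 0, 0.0115, 0], [-1, 0, 0, 0.0115, 0], [-1, 0, 0, 0.0115, 0], [-1, -0.003, 0, -0.04, 0], [-1, -0.006, 0, -0.09, 0], [-1, -0.01, 0, -0.13, 0]]
  ]
}}

```text
time_s: 11.42
position: [0.5318, -0.4122, 0.1966]
tool_rot: [0.999, 0.003, 0.036, 0.007]
ft_force: [0.1, -0.8, -0.2]
opening: 1.0
```

```bash
python3 st.py; python3 -c "
from h import *
f=snap('wrist','w3');a=snap('scene','s3');b=snap('side','d3')
p=w2px(a,[[.551,-.415,.03]])[0].astype(int);q=w2px(b,[[.551,-.415,.03]])[0].astype(int);print(p,q)
c=[cv2.resize(i,(400,300),interpolation=cv2.INTER_CUBIC) for i in(cv2.imread('pics/s3.png')[p[1]-55:p[1]+55,p[0]-73:p[0]+73],cv2.imread('pics/d3.png')[q[1]-55:q[1]+55,q[0]-73:q[0]+73])]
w=cv2.resize(cv2.imread('pics/w3.png'),(400,300))
w2=cv2.resize(cv2.imread('pics/d3.png')[230:320,100:220],(400,300))
cv2.imwrite('pics/c3.png',np.vstack([np.hstack(c),np.hstack([w,w2])]))"
```

```text
11.43 [0.176, 0.784, 0.862, 1.548, -0.712, 1.073, -0.346] [ 0.5318 -0.4122  0.1966]
[[0.997, 0.006, 0.073], [0.007, -1.0, -0.014], [0.072, 0.014, -0.997]]
f [ 0.1 -0.8 -0.2] op 1.0
[158 246] [279 151]
```

View pics/c3.png

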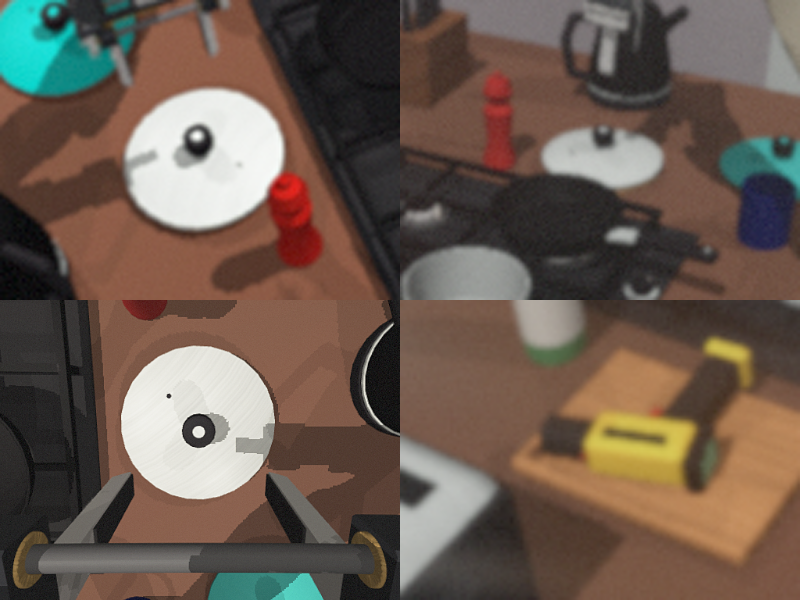

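```bash
python3 to.py .46 .42 .29 -70
```

```text
tool shift [-0.0599 -0.8318 -0.111 ] len 0.841
turn -19.592690502737018
```

Request:
{"op": "apply_moves", "data": {
  "steps": [
    [[-1, 0, -0.02, -0.05, 0], [-1, -0.005, -0.08, -0.09, 0], [-1, -0.01, -0.14, -0.111, 0], [-1, -0.015, -0.2, -0.111, 0], [-1, -0.02, -0.26, -0.111, 0], [-1, -0.025, -0.32, -0.111, 0], [-1, -0.03, -0.38, -0.111, 0], [-1, -0.033, -0.44, -0.111, 0], [-1, -0.036, -0.5, -0.111, 0], [-1, -0.04, -0.56, -0.111, 0]]
  ]
}}

```text
time_s: 12.82
position: [0.4803, 0.1509, 0.2948]
tool_rot: [0.999, 0.003, 0.037, 0.008]
ft_force: [0.3, 0.6, -0.5]
opening: 1.0
```

```bash
python3 st.py;python3 to.py .46 .42 .29 -70
```

```text
12.82 [-1.182, 0.514, 1.213, 1.871, -0.534, 1.06, -1.336] [0.4803 0.1509 0.2948]
[[0.997, 0.006, 0.074], [0.007, -1.0, -0.016], [0.074, 0.016, -0.997]]
f [ 0.3  0.6 -0.5] op 1.0
tool shift [-0.0185 -0.2692 -0.001 ] len 0.27
turn -19.532574451439583
```

Request:
{"op": "apply_moves", "data": {
  "steps": [
    [[-1, -0.004, -0.06, 0, -5], [-1, -0.008, -0.12, 0, -10], [-1, -0.012, -0.18, 0, -15], [-1, -0.016, -0.24, 0, -20], [-1, -0.019, -0.27, 0, -20], [-1, -0.019, -0.27, 0, -20]]
  ]
}}

```text
time_s: 13.58
position: [0.4578, 0.4235, 0.2864]
tool_rot: [0.983, 0.18, 0.034, 0.015]
ft_force: [-0.3, -0.5, -0.4]
opening: 1.0
```

```bash
python3 st.py; python3 -c "
from h import *
f=snap('wrist','w4');cv2.imwrite('pics/w4b.png',cv2.resize(cv2.imread('pics/w4.png'),(768,576),interpolation=2))"
```

```text
13.57 [-1.402, 0.695, 1.059, 1.548, -0.587, 1.205, -1.474] [0.4578 0.4235 0.2864]
[[0.933, 0.352, 0.072], [0.354, -0.935, -0.018], [0.061, 0.042, -0.997]]
f [-0.3 -0.5 -0.4] op 1.0
```

View pics/w4b.png

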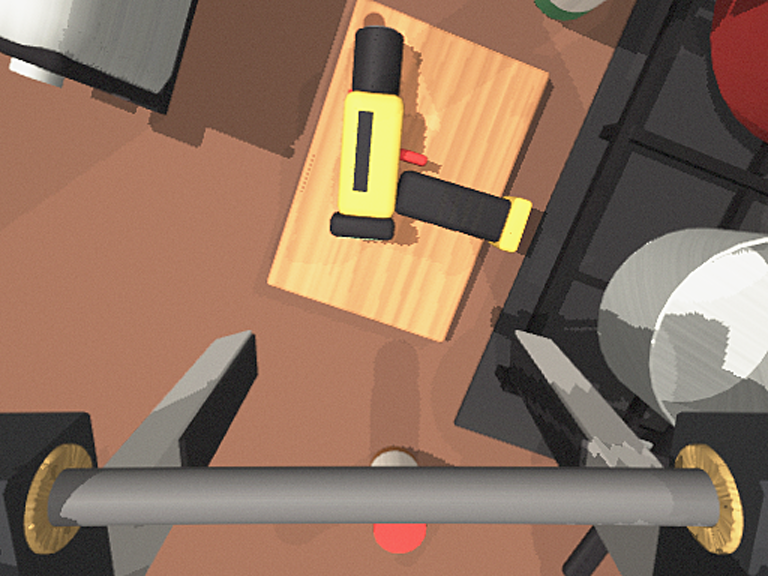

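```bash
python3 -c "
from h import *
f=load('w4')
P=px2w(f,np.array([[375,93],[368,215],[379,30],[362,226],[424,160],[517,224]])/1.5,[.06,.06,.056,.058,.039,.06]);print(P.round(4))
d=P[0]-P[1];print(np.degrees(np.arctan2(d[1],d[0])),np.linalg.norm(d))
d=P[2]-P[3];print(np.degrees(np.arctan2(d[1],d[0])),np.linalg.norm(d))
print(px2w(f,np.array([[270,284],[445,341],[549,72],[360,0]])/1.5,.018).round(3))"
```

```text
[[0.5764 0.4654 0.06  ]
 [0.4898 0.439  0.06  ]
 [0.6189 0.478  0.056 ]
 [0.4799 0.4404 0.058 ]
 [0.5458 0.4111 0.039 ]
 [0.5244 0.3256 0.06  ]]
16.97245378936674 0.09054482414465306
15.154233656195968 0.14399068607236548
[[0.4   0.497 0.018]
 [0.404 0.332 0.018]
 [0.649 0.338 0.018]
 [0.643 0.502 0.018]]
```

```bash
python3 to.py .5616 .461 .1 -74; python3 to.py .5616 .461 .024
```

```text
tool shift [ 0.0986 -0.0099  0.1934] len 0.217
turn 4.558481453581208
tool shift [ 0.0939 -0.0131  0.2692] len 0.285
```

Request:
{"op": "apply_moves", "data": {
  "steps": [
    [[-1, 0.035, -0.003, 0.04, 2], [-1, 0.07, -0.007, 0.08, 4], [-1, 0.098, -0.01, 0.13, 4.5], [-1, 0.099, -0.01, 0.18, 4.5], [-1, 0.097, -0.011, 0.22, 4.5], [-1, 0.095, -0.012, 0.25, 4.5], [-1, 0.094, -0.013, 0.268, 4.5], [-1, 0.094, -0.013, 0.269, 4.5]]
  ]
}}

```text
time_s: 14.62
position: [0.5614, 0.4595, 0.0233]
tool_rot: [0.99, 0.138, 0.034, 0.015]
ft_force: [0.2, 0.1, 0.1]
opening: 1.003
```

```bash
python3 st.py; python3 to.py .5616 .461 .024 -74
```

```text
14.62 [-1.16, 1.087, 0.833, 1.471, -0.865, 0.924, -1.399] [0.5614 0.4595 0.0233]
[[0.959, 0.273, 0.071], [0.275, -0.961, -0.02], [0.063, 0.039, -0.997]]
f [0.2 0.1 0.1] op 1.003
tool shift [ 0.0006 -0.0013 -0.0007] len 0.002
turn -0.01133159139177366
```

Request:
{"op": "apply_moves", "data": {
  "steps": [
    [[1, 0, 0, 0, 0], [1, 0, 0, 0, 0], [1, 0, 0, 0, 0], [1, 0, 0, 0, 0], [1, 0.001, 0, -0.01, 0], [1, 0.003, 0.002, -0.05, 0], [1, 0.007, 0.004, -0.11, 0], [1, 0.01, 0.007, -0.17, 0], [1, 0.014, 0.009, -0.22, 0], [1, 0.014, 0.009, -0.22, 0]]
  ]
}}

```text
time_s: 15.88
position: [0.5643, 0.4595, 0.2496]
tool_rot: [0.99, 0.138, 0.038, 0.013]
ft_force: [1.0, -0.7, -2.5]
opening: 0.49
```

```bash
python3 st.py; python3 -c "
from h import *
f=snap('wrist','w5');b=snap('side','d5')
q=w2px(b,[[.55,.45,.23]])[0].astype(int);print(q)
i=cv2.imread('pics/d5.png');y0=max(0,q[1]-75);x0=max(0,q[0]-100)
cv2.imwrite('pics/c5.png',np.hstack([cv2.resize(cv2.imread('pics/w5.png'),(400,300)),cv2.resize(i[y0:y0+150,x0:x0+200],(400,300),interpolation=2)]))"
```

```text
15.88 [-1.197, 0.867, 0.991, 1.288, -0.678, 1.276, -1.531] [0.5643 0.4595 0.2496]
[[0.959, 0.272, 0.079], [0.274, -0.961, -0.016], [0.071, 0.037, -0.997]]
f [ 1.  -0.7 -2.5] op 0.49
[158 223]
```

View pics/c5.png

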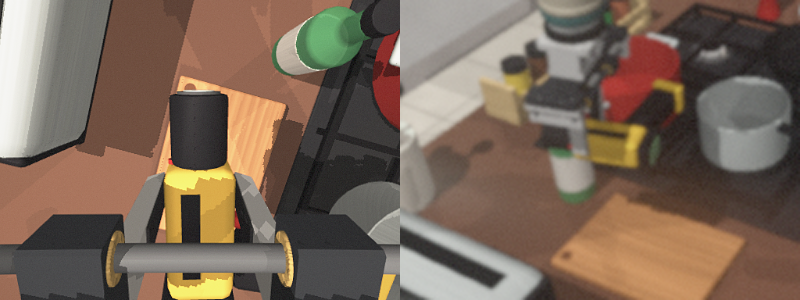

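```bash
cat > th.py <<'E'
from h import *
# thermometer pose in tool frame at grasp
Tg=np.eye(4);Tg[:3,:3]=np.array([[0.959,0.273,0.071],[0.275,-0.961,-0.02],[0.063,0.039,-0.997]]);Tg[:3,3]=[.5614,.4595,.0233]
u,_,v=np.linalg.svd(Tg[:3,:3]);Tg[:3,:3]=u@v
W=np.eye(4);W[:3,:3]=R.from_euler('z',16,degrees=True).as_matrix();W[:3,3]=[.532,.452,.018]
G0=np.linalg.inv(Tg)@W
def G(pitch):  # nose-down positive deg, pivot at grasp point about thermometer y
    c=np.array([.031,0,.021]);P=np.eye(4);r=R.from_euler('y',pitch,degrees=True).as_matrix();P[:3,:3]=r;P[:3,3]=c-r@c
    return G0@P
def pts(T,pitch,p): return (T@G(pitch)@np.c_[np.atleast_2d(p),np.ones(len(np.atleast_2d(p)))].T).T[:,:3]
E
python3 -c "
from th import *
f=load('w5');T=T_of(state())
for p in(-15,-10,-5,0,5):print(p,(w2px(f,pts(T,p,[[.092,0,.04],[.046,0,.04],[.092,0,.002],[.092,.019,.021],[.092,-.019,.021]]))*400/512).round(0).tolist())"
```

```text
-15 [[201.0, 117.0], [201.0, 191.0], [199.0, 97.0], [167.0, 106.0], [233.0, 106.0]]
-10 [[201.0, 111.0], [201.0, 188.0], [199.0, 98.0], [168.0, 104.0], [231.0, 104.0]]
-5 [[201.0, 106.0], [200.0, 184.0], [198.0, 99.0], [168.0, 103.0], [230.0, 102.0]]
0 [[200.0, 103.0], [200.0, 181.0], [198.0, 101.0], [169.0, 102.0], [229.0, 102.0]]
5 [[200.0, 100.0], [200.0, 177.0], [198.0, 104.0], [170.0, 102.0], [228.0, 102.0]]
```

```bash
python3 to.py .56 .42 .42; python3 to.py .58 .0 .5; python3 to.py .5 -.25 .6 30
```

```text
tool shift [-0.0008  0.0441 -0.1752] len 0.181
tool shift [-0.092   0.4564 -0.2452] len 0.526
tool shift [-0.2312  0.6787 -0.3457] len 0.796
turn -104.17578399851497
```

Request:
{"op": "apply_moves", "data": {
  "steps": [
    [[1, 0, 0.005, -0.055, 0], [1, 0, 0.015, -0.115, -5], [1, 0, 0.044, -0.165, -14], [1, -0.012, 0.1, -0.19, -23], [1, -0.025, 0.16, -0.2, -32], [1, -0.038, 0.22, -0.21, -41], [1, -0.05, 0.28, -0.22, -50], [1, -0.063, 0.34, -0.23, -59], [1, -0.076, 0.4, -0.24, -68], [1, -0.092, 0.456, -0.245, -77]]
  ]
}}

```text
time_s: 17.23
position: [0.5791, -0.001, 0.4979]
tool_rot: [0.687, 0.726, 0.016, 0.031]
ft_force: [0.5, -0.1, -2.9]
opening: 0.488
```

```bash
python3 st.py; python3 to.py .29 -.48 .62 30; python3 to.py .45 -.3 .57
```

```text
17.23 [-0.54, 0.378, 0.78, 1.262, -0.256, 1.535, 0.251] [ 0.5791 -0.001   0.4979]
[[-0.055, 0.996, 0.066], [0.998, 0.057, -0.02], [-0.023, 0.065, -0.998]]
f [ 0.5 -0.1 -2.9] op 0.488
tool shift [-0.465  -0.3073 -0.1315] len 0.573
turn -26.85127219789892
tool shift [-0.293  -0.1409 -0.0746] len 0.334
```

Request:
{"op": "apply_moves", "data": {
  "steps": [
    [[1, -0.05, -0.023, -0.015, -5], [1, -0.1, -0.047, -0.03, -10], [1, -0.15, -0.07, -0.045, -15], [1, -0.2, -0.095, -0.055, -20], [1, -0.25, -0.12, -0.065, -27], [1, -0.293, -0.145, -0.075, -27], [1, -0.335, -0.185, -0.09, -27], [1, -0.38, -0.225, -0.105, -27], [1, -0.42, -0.266, -0.12, -27], [1, -0.465, -0.307, -0.1315, -27]]
  ]
}}

```text
time_s: 18.48
position: [0.2897, -0.4805, 0.6184]
tool_rot: [0.497, 0.867, 0.009, 0.032]
ft_force: [0.9, -0.4, -1.8]
opening: 0.49
```

```bash
python3 st.py; python3 to.py .29 -.48 .95 30
```

```text
18.48 [0.604, 0.396, 0.805, 0.907, -0.362, 1.901, 1.766] [ 0.2897 -0.4805  0.6184]
[[-0.503, 0.862, 0.065], [0.863, 0.505, -0.016], [-0.046, 0.048, -0.998]]
f [ 0.9 -0.4 -1.8] op 0.49
tool shift [-0.015   0.0163 -0.3309] len 0.332
turn 0.2415126196864426
```

Request:
{"op": "apply_moves", "data": {
  "steps": [
    [[1, -0.002, 0.002, -0.05, 0], [1, -0.005, 0.005, -0.1, 0], [1, -0.007, 0.007, -0.15, 0], [1, -0.01, 0.01, -0.2, 0], [1, -0.012, 0.012, -0.25, 0], [1, -0.014, 0.014, -0.29, 0], [1, -0.014, 0.014, -0.29, 0]]
  ]
}}

```text
time_s: 19.35
position: [0.2702, -0.4305, 0.7331]
tool_rot: [0.496, 0.862, -0.026, 0.101]
ft_force: [-0.5, -0.8, -2.3]
opening: 0.49
```

```bash
python3 st.py
```

```text
19.35 [1.249, 0.228, -0.444, 0.743, 0.095, 1.98, 1.399] [ 0.2702 -0.4305  0.7331]
[[-0.488, 0.86, 0.149], [0.85, 0.507, -0.145], [-0.2, 0.055, -0.978]]
f [-0.5 -0.8 -2.3] op 0.49
```

```bash
python3 to.py .28 -.45 1.0
```

```text
tool shift [-0.0748  0.0133 -0.2568] len 0.268
```

Request:
{"op": "apply_moves", "data": {
  "steps": [
    [[1, -0.02, 0, -0.06, 0], [1, -0.035, 0.01, -0.12, 0], [1, -0.05, 0.015, -0.18, 0], [1, -0.06, 0.02, -0.24, 0], [1, -0.06, 0.02, -0.26, 0], [1, -0.06, 0.02, -0.26, 0], [1, -0.06, 0.02, -0.26, 0]]
  ]
}}

```text
time_s: 20.23
position: [0.2678, -0.4074, 0.769]
tool_rot: [0.494, 0.858, -0.041, 0.133]
ft_force: [0.3, -1.2, -2.4]
opening: 0.488
```

```bash
python3 st.py
```

```text
20.23 [0.886, 0.16, 0.115, 0.726, -0.073, 1.981, 1.485] [ 0.2678 -0.4074  0.769 ]
[[-0.476, 0.859, 0.187], [0.837, 0.508, -0.201], [-0.268, 0.061, -0.961]]
f [ 0.3 -1.2 -2.4] op 0.488
```

Request:
{"op": "apply_moves", "data": {
  "steps": [
    [[1, -0.1, 0, -0.5, 0], [1, -0.1, 0, -0.5, 0], [1, -0.1, 0, -0.5, 0], [1, -0.1, 0, -0.5, 0], [1, -0.1, 0, -0.5, 0], [1, -0.1, 0, -0.5, 0]]
  ]
}}

```text
time_s: 20.98
position: [0.2396, -0.3772, 0.8024]
tool_rot: [0.492, 0.853, -0.056, 0.164]
ft_force: [0.0, 0.1, -2.8]
opening: 0.487
```

```bash
python3 st.py
```

```text
20.98 [0.853, 0.073, 0.156, 0.745, -0.07, 1.981, 1.492] [ 0.2396 -0.3772  0.8024]
[[-0.462, 0.858, 0.225], [0.822, 0.509, -0.256], [-0.334, 0.066, -0.94]]
f [ 0.   0.1 -2.8] op 0.487
```

Request:
{"op": "apply_moves", "data": {
  "steps": [
    [[1, -0.25, 0.03, -0.5, 0], [1, -0.25, 0.03, -0.5, 0], [1, -0.25, 0.03, -0.5, 0], [1, -0.25, 0.03, -0.5, 0], [1, -0.25, 0.03, -0.5, 0], [1, -0.25, 0.03, -0.5, 0]]
  ]
}}

```text
time_s: 21.72
position: [0.2527, -0.3894, 0.8302]
tool_rot: [0.489, 0.847, -0.07, 0.195]
ft_force: [-0.0, 0.5, -2.4]
opening: 0.486
```

```bash
python3 st.py
```

```text
21.73 [0.84, 0.095, 0.171, 0.652, -0.078, 1.981, 1.484] [ 0.2527 -0.3894  0.8302]
[[-0.445, 0.856, 0.261], [0.802, 0.511, -0.31], [-0.399, 0.072, -0.914]]
f [-0.   0.5 -2.4] op 0.486
```

Request:
{"op": "apply_moves", "data": {
  "steps": [
    [[1, -0.3, 0.03, -0.5, 0], [1, -0.3, 0.03, -0.5, 0], [1, -0.3, 0.03, -0.5, 0]]
  ]
}}

```text
time_s: 22.1
position: [0.2582, -0.3971, 0.858]
tool_rot: [0.486, 0.84, -0.084, 0.225]
ft_force: [-0.3, 0.2, -1.8]
opening: 0.487
```

Request:
{"op": "apply_moves", "data": {
  "steps": [
    [[1, -0.3, 0.03, -0.5, 0], [1, -0.3, 0.03, -0.5, 0], [1, -0.3, 0.03, -0.5, 0]]
  ]
}}

```text
time_s: 22.48
position: [0.2569, -0.3954, 0.8866]
tool_rot: [0.482, 0.832, -0.098, 0.255]
ft_force: [-0.0, 0.2, -2.9]
opening: 0.491
```

Request:
{"op": "apply_moves", "data": {
  "steps": [
    [[1, -0.3, 0.03, -0.5, 0], [1, -0.3, 0.03, -0.5, 0], [1, -0.3, 0.03, -0.5, 0]]
  ]
}}

```text
time_s: 22.85
position: [0.2499, -0.386, 0.9157]
tool_rot: [0.478, 0.823, -0.112, 0.284]
ft_force: [0.6, -0.5, -1.9]
opening: 0.489
```

```bash
python3 st.py
```

```text
22.85 [0.798, 0.08, 0.24, 0.464, -0.103, 1.981, 1.478] [ 0.2499 -0.386   0.9157]
[[-0.381, 0.851, 0.361], [0.724, 0.518, -0.456], [-0.575, 0.088, -0.813]]
f [ 0.6 -0.5 -1.9] op 0.489
```

```bash
cat > aim.py <<'E'
from th import *
import sys
pit=float(sys.argv[1]);dx=float(sys.argv[2]);dist=float(sys.argv[3]);C=np.array([.506,-.127,.051])
s=state();T=T_of(s);Gp=G(pit);Gp[:3,3]+=Gp[:3,0]*dx
M=T@Gp;x=M[:3,0];n=M[:3,3]+M[:3,:3]@[.092,0,.021];q=M[:3,:3].T@(C-n)
print('x',x.round(3),'nose',n.round(3),'pan in nose',q.round(3))
t=C-dist*x;d=t-n;print('lens target',t.round(3),'world d',d.round(3),'TCP target',(T[:3,3]+d).round(3),'tool d',(T[:3,:3].T@d).round(3))
for nm,p in(('tail',[-.067,0,0]),('foot',[-.048,-.135,0]),('foot2',[-.048,-.135,.042])):print(nm,(d+(M@[*p,1])[:3]).round(3))
E
python3 aim.py 0 .005 .24; python3 aim.py 0 .005 .15
```

```text
x [-0.36   0.692 -0.625] nose [ 0.22  -0.332  0.886] pan in nose [ 0.561 -0.303 -0.644]
lens target [ 0.592 -0.293  0.201] world d [ 0.373  0.039 -0.685] TCP target [ 0.623 -0.347  0.231] tool d [0.28  0.277 0.674]
tail [ 0.657 -0.414  0.284]
foot [ 0.767 -0.334  0.28 ]
foot2 [ 0.752 -0.312  0.313]
x [-0.36   0.692 -0.625] nose [ 0.22  -0.332  0.886] pan in nose [ 0.561 -0.303 -0.644]
lens target [ 0.56  -0.231  0.145] world d [ 0.34   0.101 -0.741] TCP target [ 0.59  -0.285  0.174] tool d [0.37  0.277 0.68 ]
tail [ 0.625 -0.352  0.228]
foot [ 0.734 -0.271  0.224]
foot2 [ 0.72  -0.249  0.256]
```

Request:
{"op": "apply_moves", "data": {
  "steps": [
    [[1, 0.02, 0.02, 0.05, 0], [1, 0.043, 0.043, 0.104, 0], [1, 0.065, 0.064, 0.156, 0], [1, 0.086, 0.086, 0.208, 0], [1, 0.108, 0.107, 0.26, 0], [1, 0.13, 0.128, 0.312, 0], [1, 0.15, 0.149, 0.364, 0], [1, 0.172, 0.17, 0.416, 0], [1, 0.194, 0.192, 0.468, 0], [1, 0.216, 0.214, 0.52, 0]]
  ]
}}

```text
time_s: 24.1
position: [0.5374, -0.355, 0.3843]
tool_rot: [0.478, 0.824, -0.111, 0.283]
ft_force: [-0.5, -1.9, -1.7]
opening: 0.486
```

```bash
python3 st.py; python3 aim.py 0 .005 .24
```

```text
24.1 [0.417, 0.202, -0.062, 1.9, 0.606, 0.576, 0.442] [ 0.5374 -0.355   0.3843]
[[-0.382, 0.851, 0.36], [0.725, 0.518, -0.455], [-0.573, 0.087, -0.815]]
f [-0.5 -1.9 -1.7] op 0.486
x [-0.361  0.693 -0.624] nose [ 0.507 -0.301  0.355] pan in nose [ 0.311 -0.069 -0.146]
lens target [ 0.593 -0.293  0.201] world d [ 0.086  0.008 -0.154] TCP target [ 0.623 -0.347  0.23 ] tool d [0.061 0.063 0.153]
tail [ 0.657 -0.415  0.283]
foot [ 0.767 -0.334  0.279]
foot2 [ 0.752 -0.312  0.312]
```

Request:
{"op": "apply_moves", "data": {
  "steps": [
    [[1, 0.02, 0.02, 0.05, 0], [1, 0.04, 0.04, 0.1, 0], [1, 0.06, 0.062, 0.145, 0], [1, 0.061, 0.063, 0.153, 0], [1, 0.061, 0.063, 0.153, 0]]
  ]
}}

```text
time_s: 24.72
position: [0.6219, -0.348, 0.2297]
tool_rot: [0.478, 0.824, -0.112, 0.283]
ft_force: [-0.4, -0.8, -1.8]
opening: 0.49
```

```bash
python3 st.py; python3 aim.py 0 .005 .15; python3 -c "
from h import *
f=snap('wrist','w6');a=snap('scene','s6');b=snap('side','d6')
o=[]
for n,f in(('s6',a),('d6',b)):
  q=w2px(f,[[.56,-.22,.15]])[0].astype(int);i=cv2.imread('pics/%s.png'%n);y0=max(0,q[1]-75);x0=max(0,q[0]-100);print(n,x0,y0)
  o.append(cv2.resize(i[y0:y0+150,x0:x0+200],(400,300),interpolation=2))
w=cv2.resize(cv2.imread('pics/w6.png'),(400,300))
cv2.imwrite('pics/c6.png',np.vstack([np.hstack(o),np.hstack([w,w*0])]))"
```

```text
24.73 [0.188, 0.507, 0.155, 1.935, 0.976, 0.313, -0.06] [ 0.6219 -0.348   0.2297]
[[-0.383, 0.851, 0.358], [0.725, 0.518, -0.455], [-0.573, 0.086, -0.815]]
f [-0.4 -0.8 -1.8] op 0.49
x [-0.362  0.693 -0.623] nose [ 0.592 -0.294  0.2  ] pan in nose [ 0.24  -0.001  0.   ]
lens target [ 0.56  -0.231  0.144] world d [-0.031  0.063 -0.056] TCP target [ 0.591 -0.285  0.174] tool d [0.09  0.001 0.006]
tail [ 0.625 -0.352  0.227]
foot [ 0.735 -0.272  0.223]
foot2 [ 0.72  -0.25   0.255]
s6 107 134
d6 160 71
```

View pics/c6.png

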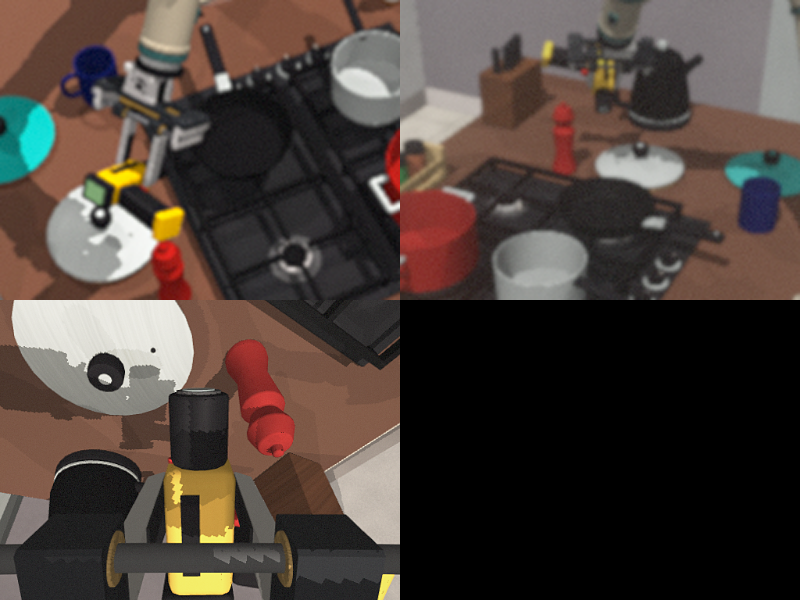

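```bash
python3 -c "
from th import *
T=T_of(state())
for n in('w6','d6','s6'):
  f=load(n)
  for p in(-4,0,4):
    print(n,p,w2px(f,pts(T,p,np.array([[.092,0,.021],[.046,0,.04],[-.067,0,.021],[-.046,-.12,.021]])+[.005,0,0])).round(0).tolist())"
```

```text
w6 -4 [[255.0, 122.0], [256.0, 231.0], [254.0, 403.0], [466.0, 368.0]]
w6 0 [[254.0, 122.0], [256.0, 227.0], [255.0, 412.0], [472.0, 375.0]]
w6 4 [[254.0, 122.0], [256.0, 224.0], [255.0, 422.0], [478.0, 382.0]]
d6 -4 [[261.0, 126.0], [262.0, 114.0], [260.0, 94.0], [233.0, 98.0]]
d6 0 [[261.0, 126.0], [261.0, 114.0], [261.0, 94.0], [233.0, 97.0]]
d6 4 [[261.0, 127.0], [261.0, 115.0], [261.0, 93.0], [233.0, 96.0]]
s6 -4 [[189.0, 214.0], [181.0, 212.0], [156.0, 226.0], [191.0, 243.0]]
s6 0 [[188.0, 216.0], [181.0, 213.0], [156.0, 225.0], [191.0, 242.0]]
s6 4 [[188.0, 217.0], [181.0, 213.0], [157.0, 223.0], [192.0, 240.0]]
```

```bash
python3 -c "
import cv2,numpy as np
a=cv2.imread('pics/s6.png')[195:265,135:205];b=cv2.imread('pics/d6.png')[80:140,225:295]
w=cv2.imread('pics/w6.png')[100:240,180:340]
f=lambda i:cv2.resize(i,(400,300),interpolation=cv2.INTER_CUBIC)
cv2.imwrite('pics/c7.png',np.vstack([np.hstack([f(a),f(b)]),np.hstack([f(w),f(w)*0])]))"
```

```text
(no output)
```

View pics/c7.png

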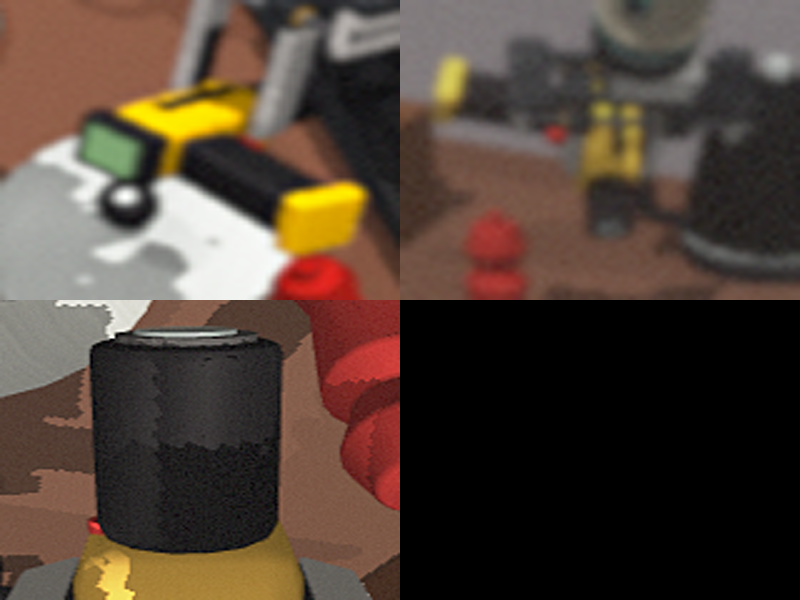

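Request:
{"op": "apply_moves", "data": {
  "steps": [
    [[1, 0.03, 0, 0.002, 0], [1, 0.06, 0.001, 0.004, 0], [1, 0.08, 0.001, 0.005, 0], [1, 0.09, 0.001, 0.006, 0], [1, 0.09, 0.001, 0.006, 0]]
  ]
}}

```text
time_s: 25.5
position: [0.5916, -0.2856, 0.1772]
tool_rot: [0.479, 0.823, -0.11, 0.285]
ft_force: [0.1, 0.1, -1.6]
opening: 0.487
```

```bash
python3 st.py; python3 aim.py 0 .005 .15
```

```text
25.5 [-0.007, 0.551, 0.28, 2.112, 1.556, 0.239, -0.78] [ 0.5916 -0.2856  0.1772]
[[-0.379, 0.851, 0.364], [0.725, 0.517, -0.455], [-0.575, 0.091, -0.813]]
f [ 0.1  0.1 -1.6] op 0.487
x [-0.357  0.694 -0.625] nose [ 0.561 -0.232  0.148] pan in nose [ 0.153  0.001 -0.001]
lens target [ 0.56  -0.231  0.145] world d [-0.002  0.001 -0.003] TCP target [ 0.59  -0.285  0.174] tool d [ 0.003 -0.002  0.001]
tail [ 0.624 -0.352  0.228]
foot [ 0.734 -0.272  0.224]
foot2 [ 0.719 -0.25   0.257]
```

```bash
python3 -c "
from h import *
f=load('s6');print(px2w(f,[[228.5,201.5]],.09))
print(w2px(f,[[.506+.1*np.cos(a),-.127+.1*np.sin(a),.09] for a in np.arange(0,6.2,1.5708)])-[107,134])"
```

```text
[[ 0.51953724 -0.12759546  0.09      ]]
[[131.49569566  85.61190378]
 [145.29572155  55.16989741]
 [109.55032339  45.06335078]
 [ 94.34894626  74.46706824]]
```

Request:
{"op": "apply_moves", "data": {
  "steps": [
    [[1, 0, 0, 0, 0], [1, 0, 0, 0, 0], [1, 0, 0, 0, 0], [1, 0, 0, 0, 0], [1, 0, 0, 0, 0], [1, 0, 0, 0, 0], [1, 0, 0, 0, 0], [1, 0, 0, 0, 0], [1, 0, 0, 0, 0], [1, 0, 0, 0, 0]]
  ]
}}

```text
time_s: 26.75
position: [0.5916, -0.2856, 0.1772]
tool_rot: [0.479, 0.823, -0.11, 0.285]
ft_force: [-0.3, 0.2, -2.6]
opening: 0.488
```

Request:
{"op": "apply_moves", "data": {
  "steps": [
    [[1, 0, 0, 0, 0], [1, 0, 0, 0, 0], [1, 0, 0, 0, 0], [1, 0, 0, 0, 0], [1, 0, 0, 0, 0], [1, 0, 0, 0, 0], [1, 0, 0, 0, 0], [1, 0, 0, 0, 0], [1, 0, 0, 0, 0], [1, 0, 0, 0, 0]]
  ]
}}

```text
time_s: 28.0
position: [0.5916, -0.2855, 0.1772]
tool_rot: [0.479, 0.823, -0.11, 0.285]
ft_force: [0.7, 0.2, -2.0]
opening: 0.485
```

Request:
{"op": "apply_moves", "data": {
  "steps": [
    [[1, 0, 0, 0, 0], [1, 0, 0, 0, 0], [1, 0, 0, 0, 0], [1, 0, 0, 0, 0], [1, 0, 0, 0, 0], [1, 0, 0, 0, 0], [1, 0, 0, 0, 0], [1, 0, 0, 0, 0], [1, 0, 0, 0, 0], [1, 0, 0, 0, 0]]
  ]
}}

```text
time_s: 29.25
position: [0.5916, -0.2856, 0.1772]
tool_rot: [0.479, 0.823, -0.11, 0.285]
ft_force: [0.3, 0.3, -2.5]
opening: 0.486
```

```bash
python3 st.py; python3 aim.py 0 .005 .24; python3 -c "
from h import *
f=snap('wrist','w8');a=snap('scene','s8');b=snap('side','d8')
o=[]
for n,f in(('s8',a),('d8',b)):
  q=w2px(f,[[.56,-.22,.15]])[0].astype(int);i=cv2.imread('pics/%s.png'%n);y0=max(0,q[1]-60);x0=max(0,q[0]-80);print(n,x0,y0)
  o.append(cv2.resize(i[y0:y0+120,x0:x0+160],(400,300),interpolation=2))
w=cv2.resize(cv2.imread('pics/w8.png'),(400,300))
cv2.imwrite('pics/c8.png',np.vstack([np.hstack(o),np.hstack([w,w*0])]))"
```

```text
29.25 [-0.006, 0.551, 0.279, 2.112, 1.556, 0.24, -0.78] [ 0.5916 -0.2856  0.1772]
[[-0.379, 0.851, 0.364], [0.725, 0.517, -0.455], [-0.575, 0.091, -0.813]]
f [ 0.3  0.3 -2.5] op 0.486
x [-0.357  0.694 -0.625] nose [ 0.561 -0.232  0.148] pan in nose [ 0.153  0.001 -0.001]
lens target [ 0.592 -0.293  0.201] world d [ 0.03  -0.062  0.053] TCP target [ 0.622 -0.347  0.231] tool d [-0.087 -0.001 -0.004]
tail [ 0.656 -0.415  0.284]
foot [ 0.766 -0.334  0.28 ]
foot2 [ 0.751 -0.312  0.313]
s8 127 149
d8 180 86
```

View pics/c8.png

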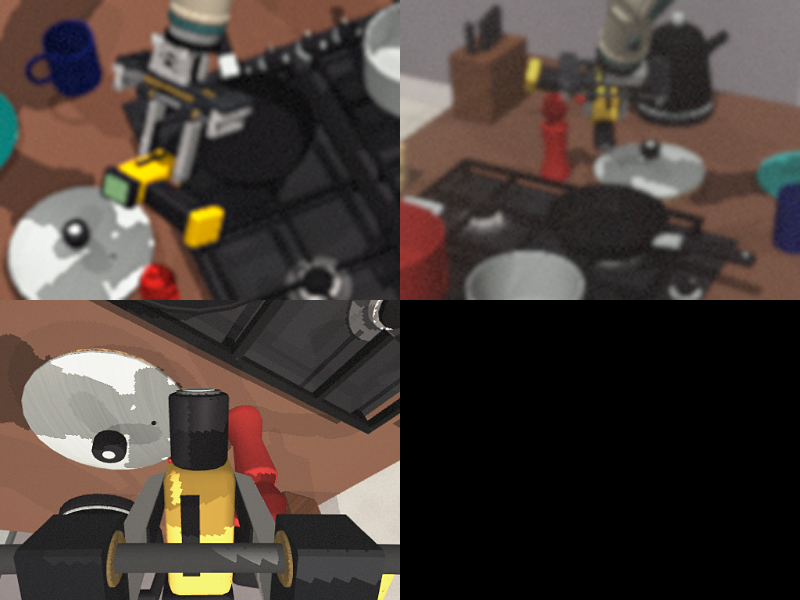

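```bash
python3 -c "
from h import *
o=[]
for n in('s3','d3'):
  f=load(n);q=w2px(f,[[.506,-.127,.08]])[0];x0,y0=int(q[0]-40),int(q[1]-30);print(n,x0,y0)
  i=f['pixels'][y0:y0+60,x0:x0+80,::-1].astype(float);i=np.clip((i/255)**.45*255*1.1,0,255).astype(np.uint8)
  i=cv2.resize(i,(800,600),interpolation=cv2.INTER_CUBIC)
  c=[.506,-.127]
  for r,z in((.1,.09),(.072,.051)):
    P=w2px(f,[[c[0]+r*np.cos(a),c[1]+r*np.sin(a),z] for a in np.linspace(0,6.283,40)])
    cv2.polylines(i,[((P-[x0,y0]+.5)*10).astype(int)],True,(0,255,0) if r>.09 else (0,255,255),1)
  o.append(cv2.resize(i,(400,300)) if 0 else i)
cv2.imwrite('pics/c9.png',cv2.resize(np.vstack([np.hstack(o)]),(800,300),interpolation=cv2.INTER_AREA))"
```

```text
s3 187 170
d3 222 143
```

View pics/c9.png

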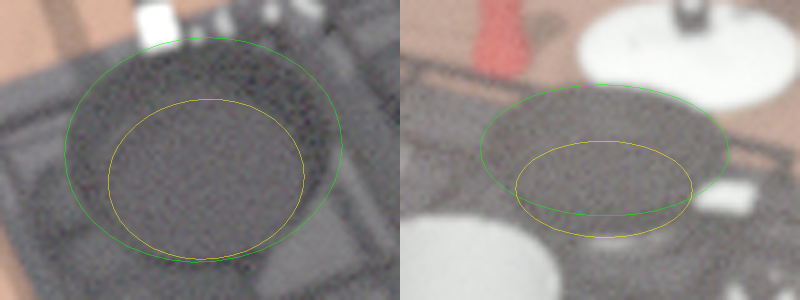

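Request:
{"op": "apply_moves", "data": {
  "steps": [
    [[1, -0.03, 0, -0.001, 0], [1, -0.06, 0, -0.002, 0], [1, -0.1, 0.0, -0.01, 0], [1, -0.13, 0.005, -0.05, 0], [1, -0.16, 0.01, -0.1, 0], [1, -0.19, 0.015, -0.15, 0], [1, -0.22, 0.02, -0.2, 0], [1, -0.24, 0.025, -0.25, 0]]
  ]
}}

```text
time_s: 30.4
position: [0.6113, -0.3335, 0.5224]
tool_rot: [0.48, 0.823, -0.111, 0.284]
ft_force: [0.9, -0.4, -3.2]
opening: 0.486
```

```bash
python3 st.py; python3 to.py .56 -.1 .5;python3 to.py .56 .2 .5;python3 to.py .42 .42 .5
```

```text
30.4 [0.475, 0.23, -0.267, 1.484, 0.523, 0.985, 0.551] [ 0.6113 -0.3335  0.5224]
[[-0.378, 0.852, 0.362], [0.726, 0.515, -0.455], [-0.574, 0.091, -0.814]]
f [ 0.9 -0.4 -3.2] op 0.486
tool shift [ 0.2018  0.0745 -0.1066] len 0.24
tool shift [ 0.4197  0.229  -0.2433] len 0.536
tool shift [ 0.6323  0.223  -0.3941] len 0.778
```

Request:
{"op": "apply_moves", "data": {
  "steps": [
    [[1, 0.05, 0.018, -0.027, 0], [1, 0.1, 0.037, -0.053, 0], [1, 0.15, 0.055, -0.08, 0], [1, 0.2, 0.075, -0.107, 0], [1, 0.244, 0.105, -0.134, 0], [1, 0.288, 0.136, -0.16, 0], [1, 0.332, 0.167, -0.188, 0], [1, 0.376, 0.198, -0.216, 0], [1, 0.42, 0.229, -0.243, 0], [1, 0.46, 0.23, -0.28, 0]]
  ]
}}

```text
time_s: 31.65
position: [0.5324, 0.248, 0.5048]
tool_rot: [0.48, 0.823, -0.112, 0.283]
ft_force: [0.3, 0.4, -1.7]
opening: 0.484
```

```bash
python3 st.py; python3 to.py .42 .42 .52;python3 to.py .2 .48 .55;python3 to.py -.1 .5 .55
```

```text
31.65 [-0.492, 0.407, -0.593, 1.323, 0.795, 1.722, -0.536] [0.5324 0.248  0.5048]
[[-0.378, 0.854, 0.358], [0.726, 0.514, -0.457], [-0.574, 0.087, -0.814]]
f [ 0.3  0.4 -1.7] op 0.484
tool shift [ 0.1587 -0.0062 -0.1312] len 0.206
tool shift [ 0.2683 -0.1606 -0.2618] len 0.408
tool shift [ 0.3963 -0.4063 -0.3784] len 0.682
```

Request:
{"op": "apply_moves", "data": {
  "steps": [
    [[1, 0.05, -0.002, -0.042, 0], [1, 0.1, -0.004, -0.085, 0], [1, 0.159, -0.006, -0.131, 0], [1, 0.19, -0.05, -0.17, 0], [1, 0.22, -0.1, -0.21, 0], [1, 0.268, -0.16, -0.262, 0], [1, 0.268, -0.16, -0.262, 0]]
  ]
}}

```text
time_s: 32.52
position: [0.2413, 0.4685, 0.5407]
tool_rot: [0.479, 0.822, -0.121, 0.282]
ft_force: [2.1, 0.1, -5.1]
opening: 0.488
```

```bash
python3 st.py; python3 to.py .05 .5 .65
```

```text
32.52 [-1.67, 0.535, 0.469, 1.018, 0.306, 1.98, -0.626] [0.2413 0.4685 0.5407]
[[-0.382, 0.856, 0.349], [0.72, 0.512, -0.469], [-0.58, 0.072, -0.811]]
f [ 2.1  0.1 -5.1] op 0.488
tool shift [ 0.0323 -0.1397 -0.1702] len 0.223
```

Request:
{"op": "apply_moves", "data": {
  "steps": [
    [[1, -0.1, -0.15, -0.31, 0], [1, -0.1, -0.15, -0.31, 0], [1, -0.1, -0.15, -0.31, 0], [1, -0.1, -0.15, -0.31, 0], [1, -0.1, -0.15, -0.31, 0]]
  ]
}}

```text
time_s: 33.15
position: [0.1701, 0.4145, 0.6066]
tool_rot: [0.47, 0.828, -0.095, 0.289]
ft_force: [-0.4, 0.1, -2.0]
opening: 0.49
```

```bash
python3 st.py
```

```text
33.15 [-2.168, 0.585, 1.323, 1.089, 0.052, 1.981, -0.31] [0.1701 0.4145 0.6066]
[[-0.39, 0.834, 0.389], [0.724, 0.539, -0.43], [-0.568, 0.114, -0.815]]
f [-0.4  0.1 -2. ] op 0.49
```

Request:
{"op": "apply_moves", "data": {
  "steps": [
    [[1, -0.15, 0.0, -0.35, 0], [1, -0.15, 0.0, -0.35, 0], [1, -0.15, 0.0, -0.35, 0], [1, -0.15, 0, -0.35, 0]]
  ]
}}

```text
time_s: 33.65
position: [0.196, 0.3815, 0.6555]
tool_rot: [0.463, 0.832, -0.069, 0.298]
ft_force: [-0.1, -0.5, -2.8]
opening: 0.487
```

```bash
python3 st.py
```

```text
33.65 [-2.208, 0.486, 1.323, 1.074, 0.165, 1.981, -0.286] [0.196  0.3815 0.6555]
[[-0.394, 0.811, 0.433], [0.729, 0.562, -0.391], [-0.56, 0.161, -0.813]]
f [-0.1 -0.5 -2.8] op 0.487
```

```bash
python3 to.py -.2 .45 .55
```

```text
tool shift [ 0.2651 -0.2997 -0.1123] len 0.416
```

Request:
{"op": "apply_moves", "data": {
  "steps": [
    [[1, 0.04, -0.043, -0.016, 0], [1, 0.08, -0.086, -0.032, 0], [1, 0.12, -0.13, -0.048, 0], [1, 0.16, -0.18, -0.065, 0], [1, 0.2, -0.22, -0.08, 0], [1, 0.24, -0.26, -0.1, 0], [1, 0.265, -0.3, -0.112, 0], [1, 0.265, -0.3, -0.112, 0]]
  ]
}}

```text
time_s: 34.65
position: [-0.2774, 0.4157, 0.5715]
tool_rot: [0.347, 0.913, 0.078, 0.199]
ft_force: [-0.6, 9.6, -9.0]
opening: 0.488
```

```bash
python3 st.py
```

```text
34.65 [-2.9, 0.539, 1.036, 1.011, -0.055, 1.98, -1.074] [-0.2774  0.4157  0.5715]
[[-0.68, 0.603, 0.417], [0.665, 0.747, 0.004], [-0.309, 0.28, -0.909]]
f [-0.6  9.6 -9. ] op 0.488
```

Request:
{"op": "apply_moves", "data": {
  "steps": [
    [[1, 0, -0.06, -0.15, 0], [1, 0, -0.12, -0.3, 0], [1, 0, -0.12, -0.3, 0], [1, 0, -0.12, -0.3, 0], [1, 0, -0.12, -0.3, 0]]
  ]
}}

```text
time_s: 35.28
position: [-0.2789, 0.3958, 0.6787]
tool_rot: [0.441, 0.884, 0.14, 0.059]
ft_force: [-7.4, 2.1, -2.0]
opening: 0.488
```

```bash
python3 st.py
```

```text
35.27 [-3.045, 0.354, 1.083, 0.909, -0.019, 1.975, -1.366] [-0.2789  0.3958  0.6787]
[[-0.604, 0.764, 0.228], [0.797, 0.571, 0.196], [0.019, 0.3, -0.954]]
f [-7.4  2.1 -2. ] op 0.488
```

```bash
python3 to.py .0 .46 .6;python3 to.py .3 .5 .45; python3 to.py .53 .46 .3 -49
```

```text
tool shift [-0.1187  0.226   0.1514] len 0.297
tool shift [-0.2708  0.433   0.3708] len 0.631
tool shift [-0.4444  0.5407  0.5586] len 0.895
turn 85.9849708892005
```

Request:
{"op": "apply_moves", "data": {
  "steps": [
    [[1, -0.024, 0.045, 0.03, 8], [1, -0.048, 0.09, 0.06, 16], [1, -0.072, 0.135, 0.09, 24], [1, -0.096, 0.18, 0.12, 32], [1, -0.119, 0.226, 0.151, 40], [1, -0.145, 0.26, 0.188, 48], [1, -0.17, 0.295, 0.225, 56], [1, -0.195, 0.33, 0.262, 64], [1, -0.22, 0.365, 0.3, 72], [1, -0.246, 0.4, 0.335, 80]]
  ]
}}

```text
time_s: 36.52
position: [0.2537, 0.4933, 0.473]
tool_rot: [0.908, 0.392, 0.145, -0.044]
ft_force: [-2.2, 1.3, -2.0]
opening: 0.488
```

```bash
python3 st.py; python3 to.py .52 .45 .25 -49
```

```text
36.52 [-2.179, 0.269, 1.24, 1.611, -0.186, 1.148, -1.693] [0.2537 0.4933 0.473 ]
[[0.651, 0.724, 0.229], [0.698, -0.689, 0.194], [0.298, 0.033, -0.954]]
f [-2.2  1.3 -2. ] op 0.488
tool shift [0.0768 0.2151 0.2652] len 0.35
turn 5.708224254094562
```

Request:
{"op": "apply_moves", "data": {
  "steps": [
    [[1, 0.013, 0.036, 0.044, 3], [1, 0.026, 0.072, 0.088, 6], [1, 0.039, 0.108, 0.132, 6], [1, 0.052, 0.144, 0.176, 6], [1, 0.065, 0.18, 0.22, 6], [1, 0.077, 0.215, 0.265, 6], [1, 0.077, 0.215, 0.265, 6]]
  ]
}}

```text
time_s: 37.4
position: [0.523, 0.4441, 0.2457]
tool_rot: [0.929, 0.34, 0.14, -0.048]
ft_force: [0.6, -0.6, -3.1]
opening: 0.488
```

```bash
python3 st.py
cat > lay.py <<'E'
from th import *
s=state();T=T_of(s);Gp=G(0);Gp[:3,3]+=Gp[:3,0]*.005;M=T@Gp
print('x',M[:3,0].round(3),'y',M[:3,1].round(3),'org',M[:3,3].round(3))
for n,p in(('tail',[-.067,0,0]),('nose',[.092,0,.002]),('foot',[-.048,-.135,0]),('com',[-.016,-.037,.021])):print(n,(M@[*p,1])[:3].round(3))
E
python3 lay.py
```

```text
37.4 [-1.245, 0.611, 0.802, 1.714, -0.671, 0.767, -1.031] [0.523  0.4441 0.2457]
[[0.729, 0.646, 0.227], [0.619, -0.764, 0.185], [0.293, 0.006, -0.956]]
f [ 0.6 -0.6 -3.1] op 0.488
x [0.74  0.631 0.232] y [-0.654  0.756  0.031] org [0.504 0.43  0.235]
tail [0.455 0.387 0.219]
nose [0.572 0.487 0.258]
foot [0.557 0.297 0.219]
com [0.514 0.388 0.25 ]
```

```bash
python3 to.py .533 .474 .0657; python3 to.py .533 .474 .0457
```

```text
tool shift [-0.0269 -0.0174  0.1799] len 0.183
tool shift [-0.0327 -0.0175  0.199 ] len 0.202
```

Request:
{"op": "apply_moves", "data": {
  "steps": [
    [[1, -0.01, -0.01, 0.05, 0], [1, -0.018, -0.016, 0.1, 0], [1, -0.023, -0.017, 0.15, 0], [1, -0.027, -0.0175, 0.18, 0], [1, -0.03, -0.0175, 0.19, 0], [1, -0.032, -0.0175, 0.197, 0]]
  ]
}}

```text
time_s: 38.15
position: [0.5355, 0.4765, 0.0506]
tool_rot: [0.928, 0.34, 0.143, -0.049]
ft_force: [1.7, 3.4, 5.6]
opening: 0.489
```

```bash
python3 st.py; python3 lay.py
```

```text
38.15 [-1.075, 0.85, 0.49, 1.788, -0.953, 0.407, -0.801] [0.5355 0.4765 0.0506]
[[0.727, 0.646, 0.232], [0.618, -0.764, 0.189], [0.299, 0.006, -0.954]]
f [1.7 3.4 5.6] op 0.489
x [0.739 0.63  0.238] y [-0.654  0.756  0.031] org [0.517 0.462 0.039]
tail [0.468 0.42  0.023]
nose [0.585 0.52  0.063]
foot [0.57  0.33  0.024]
com [0.526 0.42  0.055]
```

Request:
{"op": "apply_moves", "data": {
  "steps": [
    [[1, -0.001, 0, 0.004, 0], [1, -0.003, 0, 0.008, 0], [1, -0.004, 0, 0.012, 0], [1, -0.004, 0, 0.012, 0]]
  ]
}}

```text
time_s: 38.65
position: [0.5369, 0.4773, 0.0396]
tool_rot: [0.928, 0.34, 0.145, -0.05]
ft_force: [3.1, 2.6, 5.7]
opening: 0.489
```

```bash
python3 st.py
```

```text
38.65 [-1.059, 0.862, 0.463, 1.791, -0.971, 0.378, -0.782] [0.5369 0.4773 0.0396]
[[0.727, 0.646, 0.235], [0.617, -0.764, 0.191], [0.303, 0.006, -0.953]]
f [3.1 2.6 5.7] op 0.489
```

Request:
{"op": "apply_moves", "data": {
  "steps": [
    [[1, -0.0015, 0, 0.004, 0], [1, -0.003, 0, 0.008, 0], [1, -0.0045, 0, 0.012, 0], [1, -0.005, 0, 0.0155, 0], [1, -0.005, 0, 0.0155, 0]]
  ]
}}

```text
time_s: 39.28
position: [0.5388, 0.4785, 0.0294]
tool_rot: [0.927, 0.34, 0.148, -0.052]
ft_force: [-11.3, -6.5, 39.5]
opening: 0.493
```

```bash
python3 st.py
```

```text
39.27 [-1.037, 0.872, 0.426, 1.794, -0.991, 0.344, -0.757] [0.5388 0.4785 0.0294]
[[0.726, 0.645, 0.239], [0.615, -0.764, 0.197], [0.309, 0.004, -0.951]]
f [-11.3  -6.5  39.5] op 0.493
```

Request:
{"op": "apply_moves", "data": {
  "steps": [
    [[1, 0, 0, -0.002, 0], [0, 0, 0, -0.002, 0], [-1, 0, 0, -0.002, 0], [-1, 0, 0, -0.002, 0], [-1, 0, 0, -0.002, 0], [-1, 0, 0, -0.002, 0]]
  ]
}}

```text
time_s: 40.02
position: [0.5382, 0.478, 0.031]
tool_rot: [0.927, 0.34, 0.148, -0.052]
ft_force: [0.8, 0.6, -0.2]
opening: 0.89
```

Request:
{"op": "apply_moves", "data": {
  "steps": [
    [[-1, 0, 0, -0.02, 0], [-1, 0, 0, -0.06, 0], [-1, 0, 0, -0.12, 0], [-1, 0, 0, -0.18, 0], [-1, 0, 0, -0.22, 0], [-1, 0, 0, -0.22, 0]]
  ]
}}

```text
time_s: 40.78
position: [0.4867, 0.435, 0.2449]
tool_rot: [0.927, 0.339, 0.15, -0.054]
ft_force: [-0.1, 1.0, 0.2]
opening: 1.002
```

```bash
python3 st.py; python3 -c "
from h import *
f=snap('wrist','w9');a=snap('scene','s9');b=snap('side','d9')
i=cv2.resize(a['pixels'][:,:,::-1],(400,300));j=cv2.resize(b['pixels'][:,:,::-1],(400,300))
w=cv2.resize(f['pixels'][:,:,::-1],(400,300));z=cv2.resize(np.ascontiguousarray(b['pixels'][230:320,110:230,::-1]),(400,300),interpolation=2)
cv2.imwrite('pics/c10.png',np.vstack([np.hstack([i,j]),np.hstack([w,z])]))"
```

```text
40.77 [-1.317, 0.556, 0.82, 1.829, -0.684, 0.683, -1.022] [0.4867 0.435  0.2449]
[[0.725, 0.645, 0.243], [0.613, -0.764, 0.201], [0.315, 0.003, -0.949]]
f [-0.1  1.   0.2] op 1.002
```

View pics/c10.png

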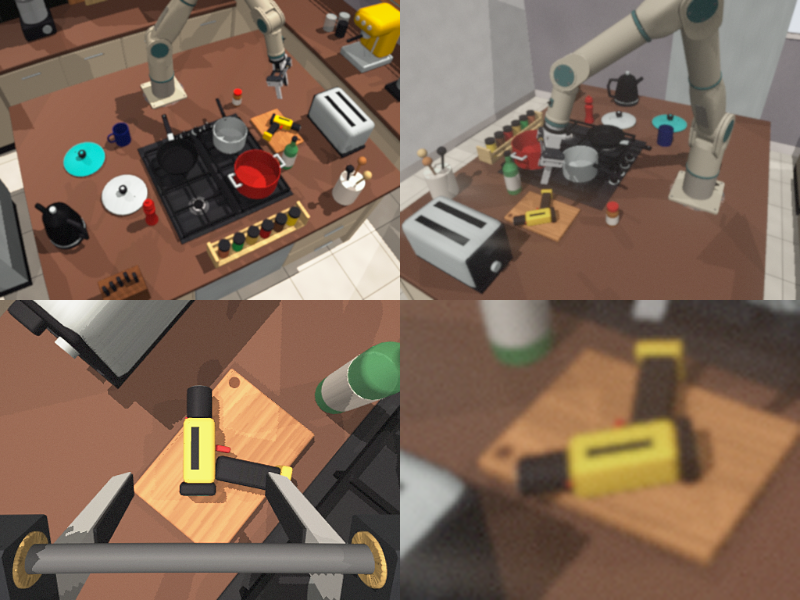

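```bash
python3 -c "
from h import *
print(px2w(load('w3'),[[253.4,168]],.071), px2w(load('w9'),np.array([[199,420],[199,484]])*1.28-[0,384],.06))
print(hand_in())"
```

```text
[[ 0.55336135 -0.41105889  0.071     ]] [[0.54437044 0.4850077  0.06      ]
 [0.47580024 0.42714547 0.06      ]]
the job is handed in; nothing more can be done
None
```

I did every step and handed the job in at about 41 s of the 72 s; hand-in gives no verdict.

- **Lid:** It had tipped slightly in the grip. It touched the trivet about 8 mm early, and one push read 37 N at the wrist. I backed off, lowered it again gently and released it. It now lies flat, about 5 mm from my estimate of the trivet's centre.
- **Tilting the tool:** The moves offer no tilt. I tilted the thermometer nose-down by pushing the arm against its reach limit high up.
- **Measurement:** I held the thermometer still for 3.75 s. By my model the lens was 15 cm from the pan centre, about 39° nose-down and within a few mm of the aim. The wrist picture showed no slip. In the scene camera, the model's rear end was about 4 px (roughly 10 mm) off. My pan-centre estimate came from the lid, and the projected pan outline matched the pictures.
- **Laying it back:** I could only undo most of the tilt the same way, so about 13° was left. I set the rear end of the barrel on the board and pressed the thermometer flat, to about 40 N at the wrist, then let go. The last pictures show it lying on its side on the board, with the nose slightly over the edge.
- **Everything else:** The pan, the bystanders and the lid look unmoved in the last pictures, and the gripper is clear of everything. I judged this by eye and did not measure it.

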